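# White calibration of a tilted colour meter

### The job

Do the white calibration of the colour meter: first slide its port shutter fully open by the orange tab, then take the white standard tile out of the case by its handle, tilt it to match the slope of the measuring port and bring it down gently until you feel it sit flat on the port ring, covering the ring completely. Leave the head at the tilt it is set to, and do not disturb the other tiles or the glassware. Finish while still holding the tile flush against the port with light, steady pressure: do not let go.

Things in the scene. Friction and masses are not known exactly. Their poses are not given: they have to be found in the camera images.
- instrument: Benchtop colour meter: blue yoke base 230 x 250 mm, 24 mm thick, fixed to the bench, with two grey upright cheeks that carry a white tilting head 190 x 180 x 85 mm between them. Origin: centre of the base's underside. Its x points from the operator's side to the back, z up. The head's trunnion axis runs along the instrument's y, 135 mm above the origin; cheek tops are at 167 mm. Placed at a different position and yaw each time.
- head (a joint): Tilt of the meter's head in rad: 0 would put its top face level, larger values tip that face towards the operator's side (the instrument's -x). Set somewhere between 0.26 and 0.52 and held there by a stiff friction clamp (about 5 N m); it must not be changed.
- port (a point): Measuring port on the head's sloped face: a dark steel ring, outer diameter 52 mm, hole 30 mm, flat top 8 mm proud of the face, rigid (half a millimetre too far makes some 20 N). The point: hole's centre, level with the ring's flat top. z: outward normal of the slope; x: up the slope; y: the instrument's y. From it the face reaches 65 mm down the slope, 125 mm up, 90 mm to each side.
- shutter (a joint): Travel of the port's slide-out shutter in m: 0 closed (aluminium plate under the ring shows in the hole), 0.034 fully open against its stop (hole dark). It moves along the port's -y. About 1.2 N of friction, no spring, stays where left. Starts between 0 and 0.008.
- shutter_tab (a point): Centre of the top end of the shutter's orange tab, which stands square to the sloped face beside the ring and moves with the shutter. Tab 24 mm (port x) x 10 mm thick (port y) x 28 mm tall; its top is 30 mm above the face, 22 mm above the ring's flat top. With the shutter closed the tab's middle is 50 mm from the port centre along the port's -y. Axes as port.
- white_tile: White standard tile, lying face down in one of the three places of the case: square 64 x 64 mm, 10 mm thick, with a handle block on the middle of its back, 34 mm long (tile x), 12 mm thick (tile y), rising 34 mm above the back. White all over. About 0.14 kg. Origin: centre of the measuring face (the lower face while it lies in the case); z points from the face out through the handle, so when flush on the port its origin meets port and its z is the port's z.
- green_tile: Green check tile, same shape and size, in another place of the case; leave it.
- black_tile: Black glass zero tile, same shape and size, in another place of the case; leave it.
- case: Shallow open wooden case for the three tiles, 270 x 92 mm, rim 13 mm high, floor 5 mm thick, fixed to the bench. Three places in a row along its x, 88 mm apart; the tiles lie loosely in them with their handles along the row. Origin: centre of its underside.
- beaker: White plastic beaker, rim radius 32 mm, 85 mm tall, standing behind; leave it. Origin: centre of its foot.
- vial: Small amber vial with a black cap, 26 mm diameter, 62 mm tall; leave it. Origin: centre of its foot.
- jar: Amber glass sample jar with a red lid, 60 mm diameter, 65 mm tall; leave it. Origin: centre of its foot.
Not all that is in view belongs to the job. What is shaped like the white_tile but blue, purple or yellow is not meant.

How it is judged (in metres and radians):
On the way, in this order (a step that is already met when the one before it is completed fails the run):
1. the port shutter is fully open (value of joint shutter above 0.03 m), for 0.2 s.
2. the white tile is lifted out of the case in the fingers (height (world z) of white_tile above 0.05 m and contact force between the fingers and white_tile above 1 N), for 0.2 s.
At the end, for the whole second after the job is handed in: Shutter at least 30 mm open; white tile gripped by the fingers, face on the port ring: within 0.045 rad of its slope, within 1.5 mm of its flat top, centred within 6.5 mm, at rest, pressed with 1.5 to 35 N, all through the last second (value of joint shutter above 0.03 m and angle between the z axis of white_tile and the z axis of port, either way round below 0.045 rad and angle between white_tile's own z axis and vertical below 0.8 rad and z of white_tile in the frame of port between -0.002 and 0.0015 m and distance between white_tile and port below 0.0065 m and contact force between white_tile and instrument between 1.5 and 35 N and contact force between the fingers and white_tile above 2 N and linear speed of white_tile below 0.01 m/s); the arm keeps its last pose, push and grip.
It fails at once if the tile is struck or pressed on the meter with more than 50 N (contact force between white_tile and instrument above 50 N).
It fails at once if the head's tilt is shifted (port moved more than 5 mm) (distance of port from where it was at the start of the episode above 0.005 m).
It fails at once if another tile is disturbed (moved more than 20 mm) (distance of any of green_tile, black_tile from where it was at the start of the episode above 0.02 m).
It fails at once if the beaker, vial or jar is disturbed (moved more than 20 mm) (distance of any of beaker, vial, jar from where it was at the start of the episode above 0.02 m).
It also fails if it takes over 51 s, if anything falls off the work surface, if the arm or the gripper's body presses on something with over 40 N, if the wrist force passes 120 N, or if a joint passes its speed limit or range.

### The arm

A 6-joint arm with a two-finger parallel gripper is mounted at the origin on the work surface. World frame = base frame: x ahead of the robot, y to its left, z up, the work surface at z = 0. Lengths are in m, angles in degrees, forces in N, time in s.
With the tool pointing down it reaches from about 0.35 to 0.725 m from the base axis. Payload 4.3 kg.
Tool frame: the origin (TCP) lies where the fingers leave the gripper's body, on its centre line; the fingertips stand 73 mm ahead of it and the grasp point (between the pads) lies 54 mm ahead of it; x points along the fingers, y is the direction in which the jaws open and shut, and the axes are right-handed (so a half turn about x gives the same grasp; the last joint's range is limited). The gripper opens to 85 mm and grips with 20 to 120 N. Pads are 22 mm wide; open, the fingers measure 114 mm over their backs; the gripper's body (76 mm by 85 mm) begins 54 mm behind the grasp point. The pads swing forward as they close: fully open they stand 13 mm farther back than shut.
Start: joints at [-74.043, 21.618, 4.641, 73.018, 0, 83.68], TCP at [0.218, -0.532, 0.304] pointing down, gripper open.
Joint ranges: [-156.06, 156.06], [-48.1, 94.91], [-58.44, 69.94], [-101.28, 121.22], [-78.64, 73.56], [-180, 180]. Speed limits (degrees/s): [147.25, 147.25, 180, 180, 180, 180].

### API

Orientations are given as a 3x3 rotation matrix whose columns are the frame's x, y, z axes.
In Python, from cell import r gives the robot as it stands. The module is installed in compiled form; this text tells all that it offers. Calls block until the motion is done:
- r.goto(position, orientation): joint-space move of the TCP to a pose.
- r.line_to(position, rot=None, speed=0.15): straight line of the TCP; rot=None keeps the orientation; speed is the mean speed in m/s.
- r.move_joints(angles): joint-space move.
- r.move_gripper(opening, force=None): finger opening in m; force is the grip in N (None keeps the last); returns when the fingers have stopped.
- r.hold(seconds).
- r.solve_ik(position, orientation): joint angles nearest the present ones, or None.
- r.observe(): the state.
- r.get_image(name): name is "scene" or "side" or "wrist"; returns (picture, depth): 480x640x3 uint8, blue, green, red; 480x640 float32, m along the optical axis (not along the pixel's ray), 0 where there is no reading.
- r.camera_model(name): a dict with "K" (3x3 intrinsics, pixels), "camera_from_world" (4x4, takes a point from world to camera coordinates). Camera axes: x right, y down, z forward; pixel columns grow to the right and rows downward; lengths in m; the calibration is good to about 2 mm. The wrist camera is an equidistant fisheye: a pixel r from the principal point sees the ray r / f radians off the axis. A picture is of the moment at which its call begins: read the wrist's pose just before it. camera_model takes no time and is no camera call; for the wrist camera it gives the pose at the moment of the call.
A pose or a line that the arm cannot do raises r.IKError and nothing moves.
- r.close_job(): hands the job in, once; it reports no verdict.
Trained networks look in the newest picture that a camera, given by its name, has taken for a name from the list of things; names that differ only in an ending like _2 or _b are one class to them, and where a whole thing is asked for, a point or a joint stands for the part that bears it (a point fixed in the world has none). Each returns a list of dicts, best first, with "confidence" (0 to 1); they miss things now and then, are a little off and sometimes report something else, mostly with a low value. They report only what shows in the picture. A call takes as long as a camera call. They do not tell look-alikes from the thing itself.
- r.silhouettes(name, camera): "pixels" (480x640 bool, what is visible of it) and "xy" ([column, row] in pixels, amid what is visible of it).
The state is a dict: "t": time; "joints": joint angles; "qvel": joint speeds; "effort": joint torques, N m; "ee_pos": TCP position; "orientation": TCP orientation; "ft_force": force on the tool from outside, world axes, zero at the start; "torque": the same for the moment, N m; "opening": finger opening in m.
Only numpy, scipy, OpenCV 4.12 (cv2) and the standard library are available. Lean on these libraries where they do the work, as an engineer would, in place of code of your own. Each camera call takes 0.05 s, during which the arm holds its last target.

## Working session

There is one attempt and no reset: what is moved stays moved. The work goes in short steps, each a Python script; the robot and the scene stay as the last script left them, time stands still between calls to the robot, and variables do not carry over. Pictures are saved under pics/ and viewed, and the job is handed in when it is done.

```bash
mkdir -p pics; ls; python3 - <<'E'
from cell import r
import cv2,numpy as np
o=r.observe(); print(o['t'],o['ee_pos'],o['opening'],o['orientation'])
for c in ("scene","side","wrist"):
    m=r.camera_model(c); p,d=r.get_image(c); cv2.imwrite(f'pics/{c}0.png',p); np.savez(f'{c}0.npz',p=p,d=d,K=m['K'],T=m['camera_from_world'])
    print(c,m)
E
```

```text
pics
0.0 [ 0.21781589 -0.53160217  0.3029445 ] 0.08537665171046205 [[-5.74060757e-04  3.79015837e-01 -9.25390007e-01]
 [ 1.98295781e-03 -9.25387909e-01 -3.79016208e-01]
 [-9.99997869e-01 -2.05258768e-03 -2.20343533e-04]]
scene {'K': array([[458.66860174,   0.        , 321.92257357],
       [  0.        , 458.66860174, 244.30902017],
       [  0.        ,   0.        ,   1.        ]]), 'camera_from_world': array([[ 0.47091001,  0.88206669, -0.01421708, -0.35206719],
       [ 0.56064892, -0.31167928, -0.76715632, -0.21563402],
       [-0.6811142 ,  0.3532908 , -0.64130262,  1.63447401],
       [ 0.        ,  0.        ,  0.        ,  1.        ]])}
side {'K': array([[434.6441242 ,   0.        , 317.37802334],
       [  0.        , 434.6441242 , 240.66120714],
       [  0.        ,   0.        ,   1.        ]]), 'camera_from_world': array([[-0.64768139, -0.76185517,  0.00924776,  0.4721555 ],
       [-0.38454728,  0.31639156, -0.86719074,  0.30830818],
       [ 0.65774783, -0.5652195 , -0.49789026,  0.59530882],
       [ 0.        ,  0.        ,  0.        ,  1.        ]])}
wrist {'K': array([[371.64829954,   0.        , 317.78048078],
       [  0.        , 371.64829954, 237.45913255],
       [  0.        ,   0.        ,   1.        ]]), 'camera_from_world': array([[ 0.38069876, -0.92469596, -0.00241752, -0.57315353],
       [-0.87844471, -0.36247108,  0.3113673 , -0.04230851],
       [-0.28879637, -0.11641349, -0.95028657,  0.37962837],
       [ 0.        ,  0.        ,  0.        ,  1.        ]])}
```

View pics/scene0.png

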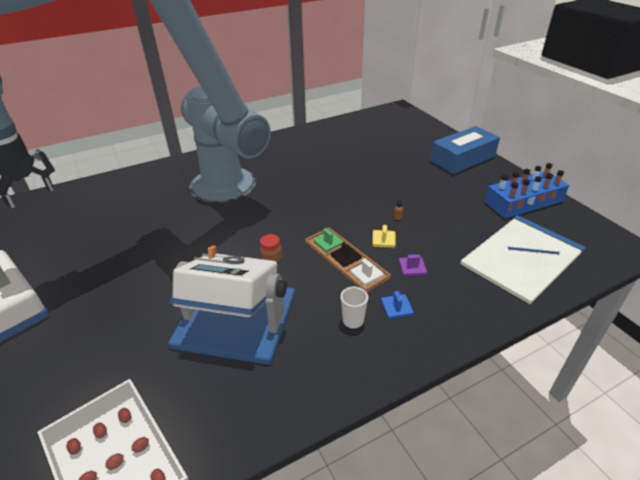

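View pics/side0.png

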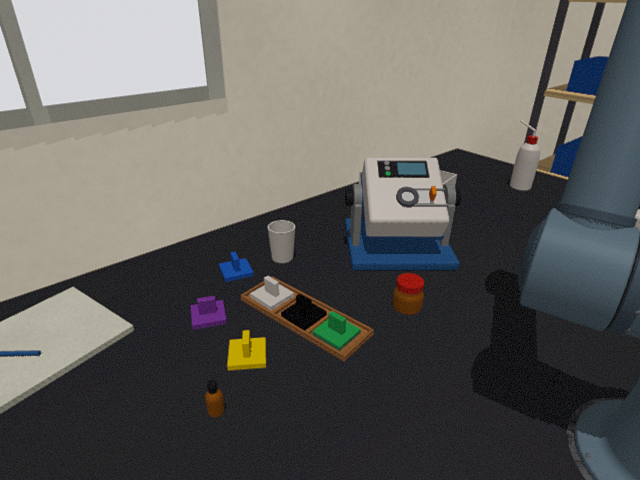

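View pics/wrist0.png

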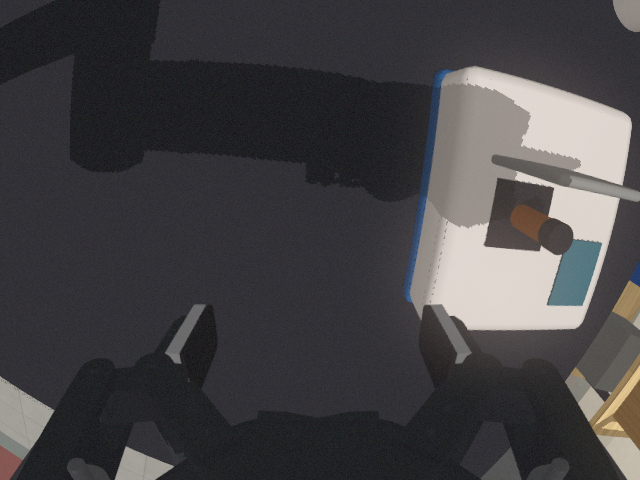

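Side view: port ring at about (408,197), tab at (433,193), white tile in the case at (271,292). Scene view: white tile at (367,270). Next, 3D positions.

```bash
cat > h.py <<'E'
import numpy as np,cv2
from cell import r
def cloud(d,K,T):
    v,u=np.mgrid[0:480,0:640]; x=(u-K[0,2])/K[0,0]*d; y=(v-K[1,2])/K[1,1]*d
    P=np.stack([x,y,d],-1); R=T[:3,:3]; return (P-T[:3,3])@R
def wrist_cloud(d,K,T):
    v,u=np.mgrid[0:480,0:640]; a=(u-K[0,2])/K[0,0]; b=(v-K[1,2])/K[1,1]; th=np.hypot(a,b)+1e-9
    t=np.tan(np.minimum(th,1.5))/th
    P=np.stack([a*t*d,b*t*d,d],-1); return (P-T[:3,3])@T[:3,:3]
def plane(P,it=400,tol=.002,seed=0):
    g=np.random.default_rng(seed);best=None
    for _ in range(it):
        a,b,c=P[g.choice(len(P),3,False)];n=np.cross(b-a,c-a);l=np.linalg.norm(n)
        if l<1e-6: continue
        n/=l;m=abs((P-a)@n)<tol
        if best is None or m.sum()>best.sum(): best=m
    for _ in range(3):
        Q=P[best];c=Q.mean(0);n=np.linalg.svd(Q-c,full_matrices=False)[2][2]
        if n[2]<0:n=-n
        best=abs((P-c)@n)<tol
    return c,n,best
E
python3 - <<'E'
from h import *
for c in ("side","scene"):
    m=r.camera_model(c); p,d=r.get_image(c); X=cloud(d,m['K'],m['camera_from_world'])
    np.savez(c+'1.npz',p=p,X=X)
    for n in ("white_tile","shutter_tab","port","shutter","head","case","instrument","green_tile","black_tile","beaker","vial","jar"):
        for s in r.silhouettes(n,c)[:2]:
            px=s['pixels']; q=X[px&(d>0)]
            print(c,n,round(s['confidence'],2),np.round(s['xy']),px.sum(),np.round(np.median(q,0),3) if len(q) else None, np.round(q.min(0),3),np.round(q.max(0),3))
            np.save(f"m_{c}_{n}.npy",px) if s is not None and s['confidence']>.5 else 0
E
```

```text
side white_tile 0.91 [205. 313.] 868 [0.674 0.328 0.01 ] [ 0.638  0.287 -0.002] [0.736 0.364 0.046]
side white_tile 0.71 [237. 267.] 654 [0.772 0.203 0.01 ] [ 0.743  0.157 -0.002] [0.851 0.238 0.046]
side shutter_tab 0.87 [427. 195.] 348 [ 0.564 -0.175  0.16 ] [ 0.535 -0.213  0.146] [ 0.603 -0.137  0.186]
side shutter_tab 0.47 [303. 314.] 909 [0.548 0.187 0.015] [0.52  0.138 0.003] [0.59  0.217 0.051]
side head 0.57 [402. 198.] 6648 [ 0.598 -0.147  0.152] [ 0.496 -0.278  0.054] [ 0.747 -0.047  0.214]
side head 0.45 [214. 400.] 560 [0.464 0.426 0.034] [ 0.456  0.393 -0.002] [0.534 0.436 0.064]
side case 0.88 [310. 323.] 2032 [0.522 0.199 0.008] [ 0.42   0.101 -0.003] [0.707 0.248 0.049]
side instrument 0.6 [401. 218.] 11371 [ 0.593 -0.14   0.123] [ 0.46  -1.41  -0.247] [ 1.453 -0.007  0.214]
side instrument 0.31 [425. 195.] 318 [ 0.563 -0.175  0.16 ] [ 0.535 -0.199  0.147] [ 0.601 -0.137  0.186]
side green_tile 0.88 [334. 331.] 1090 [0.469 0.174 0.015] [0.441 0.121 0.002] [0.521 0.209 0.05 ]
side black_tile 0.88 [304. 311.] 930 [0.549 0.187 0.015] [0.521 0.141 0.003] [0.621 0.217 0.05
[... 777 characters left out ...]
-0.03   0.218]
scene case 0.67 [347. 265.] 1104 [0.589 0.156 0.009] [ 0.416  0.107 -0.003] [0.702 0.248 0.051]
scene instrument 0.91 [228. 306.] 11049 [ 0.679 -0.198  0.131] [ 0.335 -0.347 -0.003] [ 0.79  -0.005  0.218]
scene green_tile 0.87 [329. 242.] 388 [0.486 0.158 0.017] [0.444 0.128 0.004] [0.519 0.2   0.052]
scene black_tile 0.65 [348. 256.] 426 [0.567 0.172 0.016] [0.515 0.143 0.003] [0.595 0.215 0.054]
scene beaker 0.81 [353. 310.] 862 [0.77  0.074 0.059] [ 0.733  0.043 -0.002] [0.797 0.107 0.089]
scene vial 0.69 [399. 210.] 74 [0.477 0.413 0.035] [0.465 0.406 0.007] [0.484 0.424 0.064]
scene jar 0.63 [271. 246.] 451 [ 0.466 -0.013  0.051] [ 0.404 -0.072 -0.   ] [0.589 0.038 0.128]
```

```bash
python3 - <<'E'
from h import *
o=r.observe(); T=r.camera_model('wrist')['camera_from_world']; R=o['orientation']
c=-T[:3,:3].T@T[:3,3]; print('cam in tool',R.T@(c-o['ee_pos']), 'axis',R.T@T[2,:3],'xaxis',R.T@T[0,:3], o['t'])
for cam in ('side','scene'):
    z=np.load(cam+'1.npz');X=z['X'];p=z['p'].astype(int)
    m=np.load(f'm_{cam}_head.npy'); q=X[m&(p.min(-1)>110)&(X[...,2]>.1)]
    C,n,b=plane(q); print(cam,'face',C,n,b.sum(),len(q),'tilt',np.degrees(np.arccos(n[2])),'yaw',np.degrees(np.arctan2(-n[1],-n[0])),np.std((q[b]-C)@n))
    # dark ring / orange
    s=(p[...,2]>p[...,0]+60)&m; 
    if s.any(): print('orange',np.median(X[s],0),X[s].min(0),X[s].max(0))
    w=(p.min(-1)>95)&(abs(X[...,0]-.64)<.05)&(abs(X[...,1]-.2)<.06)&(X[...,2]>.008)&(X[...,2]<.07)
    q=X[w]; print('white',len(q),q.mean(0)); 
    for lo,hi in((.008,.022),(.03,.06)):
        a=q[(q[:,2]>lo)&(q[:,2]<hi)]; print(lo,len(a),a.mean(0),np.percentile(a,[2,98],0).round(4).tolist(), cv2.minAreaRect((a[:,:2]*1000).astype(np.float32)))
E
```

```text
cam in tool [-0.06949365 -0.00076204 -0.07896907] axis [9.50227821e-01 3.66189999e-05 3.11555913e-01] xaxis [ 5.44043605e-04  9.99998273e-01 -1.77683774e-03] 1.45
side face [ 0.60482764 -0.14926056  0.16102514] [-0.37947323  0.31248599  0.87083441] 2599 3680 tilt 29.44425112229841 yaw -39.47053676917666 0.001023575062107698
orange [ 0.54458773 -0.17869965  0.1747496 ] [ 0.53509919 -0.19194871  0.15293733] [ 0.55767826 -0.17280872  0.18583996]
white 747 [0.64016826 0.19951848 0.02060249]
0.008 551 [0.63914355 0.20042731 0.01414208] [[0.6134, 0.1616, 0.0088], [0.6764, 0.2283, 0.0205]] ((646.9701538085938, 190.5623321533203), (66.60484313964844, 74.63380432128906), 7.004159927368164)
0.03 148 [0.64343589 0.19665032 0.0427528 ] [[0.6298, 0.1887, 0.0316], [0.6621, 0.202, 0.05]] ((646.2590942382812, 195.08026123046875), (34.26945877075195, 13.564740180969238), 7.139937877655029)
scene face [ 0.68731636 -0.22806535  0.18619307] [ 0.67229417 -0.5519154   0.49336594] 1831 4146 tilt 60.437943951434185 yaw 140.61594509086055 0.0010551464737184291
orange [ 0.55265287 -0.18816438  0.17672246] [ 0.30941578 -0.33410655 -0.00350461] [ 1.39995041 -0.14487448  0.8777621 ]
white 514 [0.6498757  0.18767556 0.02048415]
0.008 396 [0.6500637  0.18754984 0.01472903] [[0.6015, 0.156, 0.0085], [0.68, 0.2303, 0.0195]] ((642.0187377929688, 190.09429931640625), (90.442138671875, 88.14637756347656), 2.834533929824829)
0.03 93 [0.64868434 0.18821662 0.04345937] [[0.6313, 0.1825, 0.0307], [0.6642, 0.1973, 0.0523]] ((647.0800170898438, 190.07656860351562), (36.328372955322266, 15.372940063476562), 2.5346269607543945)
```

```bash
python3 - <<'E'
import cv2
p=cv2.imread('pics/side0.png'); a=cv2.resize(p[140:280,330:480],(600,560),interpolation=3); cv2.imwrite('pics/z1.png',a)
E
```

```text
(no output)
```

View pics/z1.png

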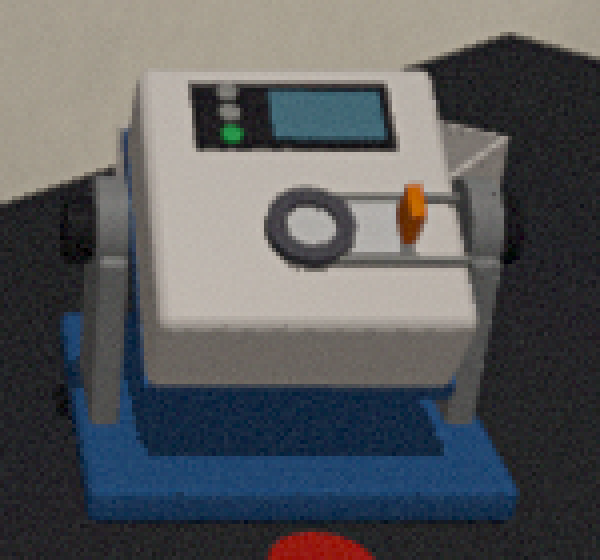

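```bash
cat >> h.py <<'E'
def frame(n,yawx=None):
    n=n/np.linalg.norm(n); px=-np.array([n[0],n[1],0]); px-=px@n*n; px/=np.linalg.norm(px)
    return np.column_stack([px,np.cross(n,px),n])
def toolR(P,s=1):
    # tool x=-n, tool y = s*py
    return np.column_stack([-P[:,2],s*P[:,1],s*P[:,0]])
E
python3 - <<'E'
from h import *
P=frame(np.array([-.3795,.3125,.8708])); port=np.array([.577,-.144,.165])
print(P)
for s in (1,-1):
    print(s,r.solve_ik(port+.17*P[:,2],toolR(P,s)),r.solve_ik(port+.06*P[:,2],toolR(P,s)))
    a=toolR(P,s); b=np.column_stack([a[:,0],a[:,2],-a[:,1]])
    print('90',r.solve_ik(port+.17*P[:,2],b),r.solve_ik(port+.06*P[:,2],b))
E
```

```text
[[ 6.72232787e-01  6.35671602e-01 -3.79505856e-01]
 [-5.53551373e-01  7.71959594e-01  3.12504822e-01]
 [ 4.91613627e-01  2.77555756e-17  8.70813437e-01]]
1 [-10.85171577  -2.00295095 -29.58877287  36.05227733 -13.61919764
  25.41425266] [-14.05104713   7.78084825 -34.69172486  20.51064952 -12.18188753
  22.48183664]
90 [-10.85171577  -2.00295095 -29.58877287  36.05227733 -13.61919764
 115.41425266] [-14.05104713   7.78084825 -34.69172486  20.51064952 -12.18188753
 112.48183664]
-1 [ -10.85171577   -2.00295095  -29.58877287   36.05227733  -13.61919764
 -154.58574734] [ -14.05104713    7.78084825  -34.69172486   20.51064952  -12.18188753
 -157.51816336]
90 [-10.85171577  -2.00295095 -29.58877287  36.05227733 -13.61919764
 -64.58574734] [-14.05104713   7.78084825 -34.69172486  20.51064952 -12.18188753
 -67.51816336]
```

```bash
python3 - <<'E'
from h import *
P=frame(np.array([-.3795,.3125,.8708])); port=np.array([.577,-.144,.165])
r.goto(port+.17*P[:,2],toolR(P,1))
m=r.camera_model('wrist'); p,d=r.get_image('wrist'); cv2.imwrite('pics/w1.png',p)
X=wrist_cloud(d,m['K'],m['camera_from_world']); np.savez('w1.npz',p=p,d=d,X=X,K=m['K'],T=m['camera_from_world'])
for n in ('shutter_tab','port'):
    for s in r.silhouettes(n,'wrist')[:1]: print(n,s['confidence'],s['xy'],s['pixels'].sum())
print(r.observe()['t'])
E
```

```text
shutter_tab 0.71 [275.4, 238.3] 3714
port 0.69 [320.7, 248.5] 51332
3.5083
```

View pics/w1.png

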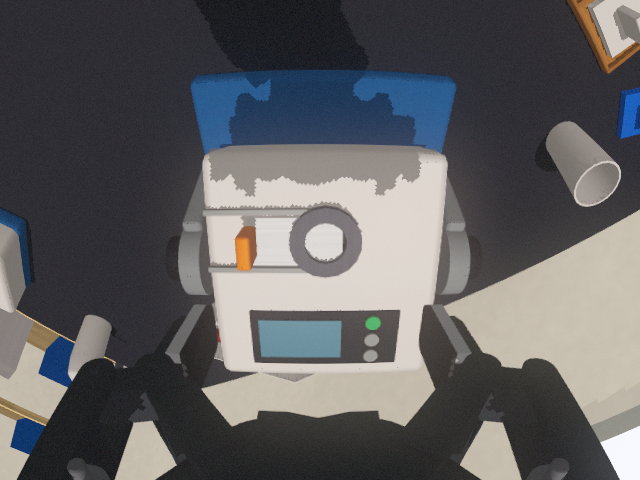

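Ring centre is at (325,242) and the tab at (245,249). Next: fit the face plane, the ring and the tab.

```bash
python3 - <<'E'
from h import *
z=np.load('w1.npz');p=z['p'].astype(int);X=z['X'];d=z['d'];K=z['K'];T=z['T']
box=np.zeros(d.shape,bool);box[155:360,212:440]=1
q=X[box&(d>0)&(p.min(-1)>150)]
C,n,b=plane(q,tol=.0015);print('face',C,n,b.sum(),len(q),np.std((q[b]-C)@n)); P=frame(n);print('tilt',np.arccos(n[2]),'yaw',np.degrees(np.arctan2(P[1,0],P[0,0])))
h=(X-C)@n
# ring: pixels gray dark near
rm=np.zeros(d.shape,bool);rm[200:283,283:367]=1
g=rm&(p.max(-1)<135)&(d>0)&(abs(h-.008)<.003)
print('ring h',np.median(h[g]),g.sum()); Q=X[g]
C2,n2,b2=plane(Q,tol=.0015);print('ring plane',C2,n2,b2.sum(),'angle',np.degrees(np.arccos(n@n2)))
loc=(Q-C)@P; 
cs,_=cv2.findContours(g.astype(np.uint8),cv2.RETR_EXTERNAL,cv2.CHAIN_APPROX_NONE);c=max(cs,key=len)
pts=np.array([X[y,x] for x,y in c[:,0]]);l=(pts-C)@P
print('circle',cv2.minEnclosingCircle((l[:,:2]*1000).astype(np.float32)), 'mean',l.mean(0),'med',np.median(l,0))
A=np.c_[2*l[:,:2],np.ones(len(l))];s=np.linalg.lstsq(A,(l[:,:2]**2).sum(1),rcond=None)[0];rad=np.sqrt(s[2]+s[0]**2+s[1]**2);print('fit',s[:2],rad)
port=C+P@np.array([s[0],s[1],.008]);print('port',port)
o=(p[...,2]>p[...,0]+70)&box&(d>0);L=(X[o]-port)@P;print('orange',o.sum(),np.percentile(L,[2,50,98],0).round(4)); t=L[L[:,2]>.019];print('top',len(t),np.percentile(t,[2,50,98],0).round(4))
# yaw of face via edge: silhouettes of face local extents
lf=(q[b]-port)@P;print('face ext',np.percentile(lf,[.3,99.7],0))
m=(box&(d>0)&(p.min(-1)>150)&(abs(h)<.002)).astype(np.uint8)
lq=((X[m>0]-port)@P[:, :2]*1000).astype(np.float32);print('rect',cv2.minAreaRect(lq))
E
```

```text
face [ 0.60339325 -0.14934718  0.16131103] [-0.38102887  0.31265144  0.87009544] 22840 27677 0.0006134143804742389
tilt 0.5154003992208774 yaw -39.37042828615113
ring h 0.007973077719533369 2626
ring plane [ 0.58479091 -0.14471211  0.16067356] [-0.38179261  0.31348713  0.86945973] 2506 angle 0.07439185367856131
circle ((-14.465631484985352, -8.675634384155273), 26.15102767944336) mean [-0.01534648 -0.00839288  0.00759007] med [-0.01631857 -0.00863241  0.00780089]
fit [-0.0147299  -0.00818311] 0.02521916071747407
port [ 0.58524634 -0.14504215  0.16101168]
orange 761 [[-0.0118 -0.0622 -0.0039]
 [-0.0026 -0.0532  0.0211]
 [ 0.0227 -0.0496  0.0232]]
top 497 [[-0.0112 -0.0592  0.0193]
 [-0.0005 -0.0542  0.0217]
 [ 0.011  -0.0497  0.0233]]
face ext [[-0.05760275 -0.08526824 -0.00944244]
 [ 0.10758942  0.08506636 -0.00654766]]
rect ((23.897796630859375, -0.1449737548828125), (172.65525817871094, 175.62875366210938), 0.018710913136601448)
```

```bash
python3 - <<'E'
from h import *
z=np.load('w1.npz')
def tip(X,d,o,lab):
    L=(X-o['ee_pos'])@o['orientation']; m=(d>0)&(abs(L[...,1])<.07)&(abs(L[...,2])<.02)&(L[...,0]<.12)&(L[...,0]>.02)
    q=L[m];print(lab,m.sum(),np.percentile(q,[1,50,99],0).round(4).tolist())
    return m
tip(z['X'],z['d'],r.observe(),'open')
r.move_gripper(0.0,30)
o=r.observe();m=r.camera_model('wrist'); p,d=r.get_image('wrist'); cv2.imwrite('pics/w2.png',p)
X=wrist_cloud(d,m['K'],m['camera_from_world']); np.savez('w2.npz',p=p,d=d,X=X)
tip(X,d,o,'closed'); print(o['t'],o['opening'],o['ft_force'])
E
```

```text
open 6192 [[0.0209, -0.0558, -0.013], [0.0365, -0.0002, -0.0083], [0.058, 0.0554, 0.009]]
closed 7220 [[0.0202, -0.0323, -0.0151], [0.0298, -0.0002, -0.0122], [0.0669, 0.0315, 0.0076]]
4.275 -7.338581671898085e-05 [ 0.26315666  0.66749822 -0.00435394]
```

View pics/w2.png

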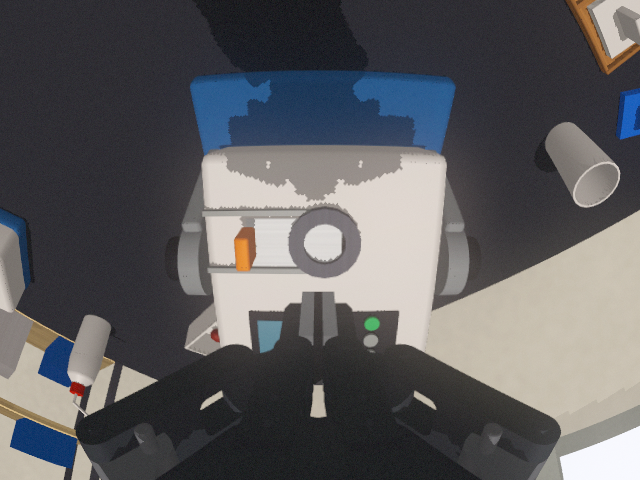

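```bash
python3 - <<'E'
from h import *
z=np.load('w2.npz');o=r.observe();L=(z['X']-o['ee_pos'])@o['orientation'];d=z['d']
for a in (.03,.04,.045,.05,.055,.06,.065,.068,.070,.072):
    m=(d>0)&(abs(L[...,1])<.04)&(abs(L[...,2])<.02)&(abs(L[...,0]-a)<.002); q=L[m]
    if len(q):print(a,len(q),q.min(0).round(4),q.max(0).round(4))
E
```

```text
0.03 622 [ 0.028  -0.0281 -0.0154] [0.032  0.0266 0.0113]
0.04 333 [ 0.038  -0.0138 -0.0133] [ 0.042   0.0133 -0.0076]
0.045 415 [ 0.043  -0.0138 -0.0134] [ 0.047   0.0133 -0.0072]
0.05 373 [ 0.048  -0.0138 -0.013 ] [ 0.052   0.0134 -0.0076]
0.055 371 [ 0.053  -0.0137 -0.0133] [ 0.057   0.0133 -0.0072]
0.06 318 [ 0.058  -0.0137 -0.0133] [ 0.062   0.0134 -0.0075]
0.065 216 [ 0.063  -0.0124 -0.013 ] [ 0.067   0.0125 -0.0075]
0.068 103 [ 0.066  -0.0089 -0.013 ] [ 0.0695  0.0106 -0.0076]
0.07 36 [ 0.068  -0.0068 -0.0126] [ 0.0695  0.0065 -0.0115]
```

```bash
cat >> h.py <<'E'
N=np.array([-.38123,.31286,.86993]); P=frame(N); PORT=np.array([.58525,-.14504,.16101]); RT=toolR(P,1)
def pp(x,y,z): return PORT+P@np.array([x,y,z])
def loc(): 
    o=r.observe(); return P.T@(np.array(o['ee_pos'])-PORT), P.T@np.array(o['ft_force']), o['t']
E
python3 - <<'E'
from h import *
r.line_to(pp(0,-.030,.10),RT,speed=.12)
print(*loc())
r.line_to(pp(0,-.030,.078),RT,speed=.04); l,f0,t=loc(); print(l,f0)
if np.linalg.norm(f0)<5:
    r.line_to(pp(0,-.062,.078),RT,speed=.03); print(*loc())
    for k in range(14):
        y=-.0627-.0007*k
        r.line_to(pp(0,y,.078),RT,speed=.01); l,f,t=loc(); print(np.round(l,4),np.round(f-f0,1),t)
        if f[1]-f0[1]>7: break
m=r.camera_model('wrist'); p,d=r.get_image('wrist'); cv2.imwrite('pics/w3.png',p)
E
```

```text
[ 0.00035441 -0.02982128  0.10035434] [-0.40726889  0.06889668  0.89353435] 5.15
[-0.00010283 -0.03003795  0.07785309] [ 0.28481665  0.09317263 -1.05582686]
[-0.00025453 -0.06220943  0.07783648] [ 0.10291643  0.05418356 -0.51988967] 7.0667
[-0.0003 -0.0626  0.0779] [-0.8  0.4  1.2] 7.3167
[-0.0002 -0.0634  0.0779] [-0.5  1.2  0.5] 7.5667
[-0.0002 -0.0642  0.078 ] [-0.7  0.3  0.7] 7.8167
[-0.0001 -0.0649  0.078 ] [-1.6  0.9  1.5] 8.0667
[-0.     -0.0653  0.078 ] [-1.7  1.9  0.1] 8.3167
[-0.     -0.0654  0.078 ] [-1.   5.3 -0.2] 8.5667
[-0.     -0.0656  0.0781] [-0.4  6.6  0.1] 8.8167
[-0.     -0.0658  0.0781] [-1.2  9.1 -1.3] 9.0667
```

View pics/w3.png

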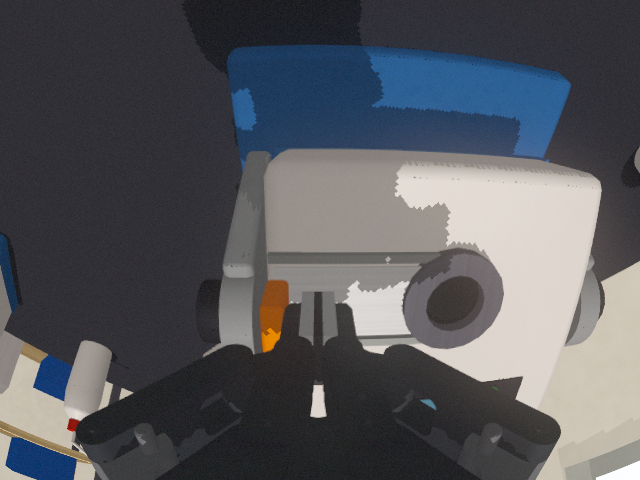

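The hole is dark, and the force rose at the predicted stop (-65.3 mm), so the shutter is open. Next, the tile.

```bash
python3 - <<'E'
from h import *
r.line_to(pp(0,-.058,.080),RT,speed=.1); r.line_to(pp(0,-.045,.16),RT,speed=.2)
a=np.radians(8); cx=np.array([np.cos(a),np.sin(a),0]); cy=np.array([-np.sin(a),np.cos(a),0])
R=np.column_stack([[0,0,-1],cy,cx])
r.goto([.6467,.1925,.24],R)
r.move_gripper(.06)
o=r.observe();m=r.camera_model('wrist'); p,d=r.get_image('wrist'); cv2.imwrite('pics/w4.png',p)
X=wrist_cloud(d,m['K'],m['camera_from_world']); np.savez('w4.npz',p=p,d=d,X=X)
print(o['t'],o['ee_pos'],o['opening'])
E
```

```text
11.9083 [0.64667118 0.19246416 0.24006321] 0.060103690836376386
```

View pics/w4.png

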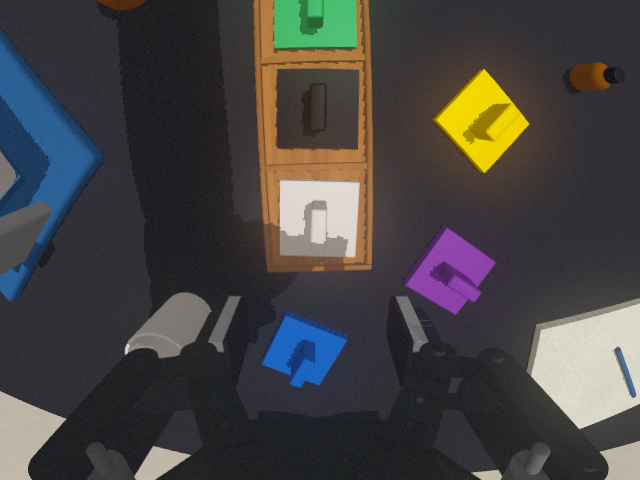

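White tile at (319,218), with its handle top at about (318,215).

```bash
python3 - <<'E'
from h import *
z=np.load('w4.npz');X=z['X'];p=z['p'].astype(int);d=z['d']
b=np.zeros(d.shape,bool);b[172:264,272:366]=1; b&=d>0
sat=p.max(-1)-p.min(-1)
for lo,hi in((.042,.056),(.011,.019)):
    q=X[b&(X[...,2]>lo)&(X[...,2]<hi)&(sat<40)]; print(lo,len(q),np.median(q,0).round(4),[np.round(v,2) for v in cv2.minAreaRect((q[:,:2]*1000).astype(np.float32))],np.percentile(q,[2,98],0).round(4).tolist())
E
```

```text
0.042 703 [0.6447 0.1934 0.0483] [array([645.96, 193.68]), array([34.1 , 11.18]), np.float64(7.94)] [[0.6293, 0.187, 0.045], [0.6619, 0.1997, 0.0496]]
0.011 5056 [0.643  0.1909 0.0145] [array([646.53, 193.74]), array([65.05, 63.8 ]), np.float64(6.55)] [[0.6143, 0.1621, 0.0129], [0.678, 0.2248, 0.0159]]
```

```bash
python3 - <<'E'
from h import *
a=np.radians(7.3); cx=np.array([np.cos(a),np.sin(a),0]); cy=np.array([-np.sin(a),np.cos(a),0])
R=np.column_stack([[0,0,-1],cy,cx]); c=[.6463,.1937]
r.line_to(c+[.13],R,speed=.15); r.line_to(c+[.094],R,speed=.06)
print(r.observe()['ft_force'])
r.move_gripper(.0,60); o=r.observe(); print(o['t'],o['opening'],o['ft_force'],o['ee_pos'])
r.line_to(c+[.12],R,speed=.05); r.line_to(c+[.26],R,speed=.15); r.hold(.3)
o=r.observe(); print(o['t'],o['opening'],o['ft_force'],o['ee_pos'])
m=r.camera_model('wrist'); p,d=r.get_image('wrist'); cv2.imwrite('pics/w5.png',p)
X=wrist_cloud(d,m['K'],m['camera_from_world']); np.savez('w5.npz',p=p,d=d,X=X,ee=o['ee_pos'],R=o['orientation'])
E
```

```text
[-0.65572007  0.54312476 -0.46637732]
14.0833 0.011105368286451206 [-0.03962052 -0.96671001  2.66077109] [0.64669576 0.19378167 0.0945494 ]
16.1333 0.010863590627430548 [-0.06128027  0.53313285 -1.94162609] [0.64602767 0.19363145 0.259262  ]
```

View pics/w5.png

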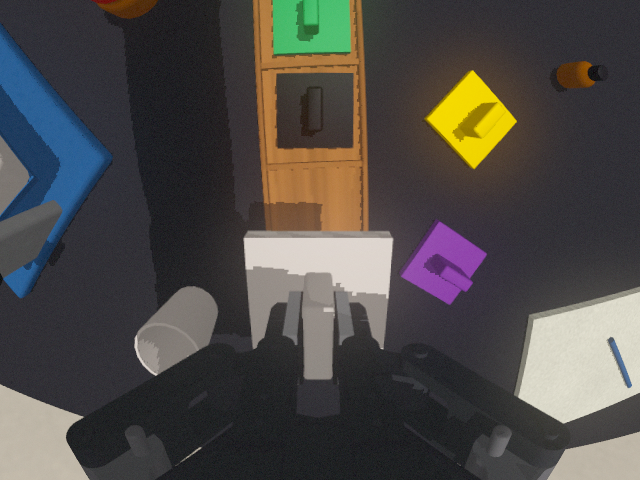

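The tile is held by its handle; its back is at about (318,270), and the other tiles have not moved. Next: the tile pose in the tool frame.

```bash
python3 - <<'E'
from h import *
z=np.load('w5.npz');p=z['p'].astype(int);d=z['d'];L=(z['X']-z['ee'])@z['R']
m=(d>0)&(abs(L[...,0]-.078)<.012)&(p.min(-1)>90)&(abs(L[...,1])<.04)&(abs(L[...,2])<.045);m[:236]=0
q=L[m];C,n,b=plane(q,tol=.001); n=n*np.sign(-n[0]);print(len(q),b.sum(),C,n,np.std((q[b]-C)@n))
q=q[b];print(q.min(0),q.max(0)); print('x at origin', C[0]+(n[1]*C[1]+n[2]*C[2])/n[0])
E
```

```text
10227 8738 [ 0.08008919  0.00062622 -0.01476146] [-9.99999803e-01 -4.11825326e-04 -4.74437220e-04] 0.00047666074860687897
[ 0.07907598 -0.0315408  -0.03250496] [0.0810991  0.03307084 0.0252363 ]
x at origin 0.0800824478627109
```

```bash
python3 - <<'E'
from h import *
r.goto(pp(0.0005,-.0008,.17),RT)
r.line_to(pp(0.0005,-.0008,.105),RT,speed=.1); r.hold(.4)
F=[]
for _ in range(5): l,f,t=loc(); F.append(f); r.hold(.02)
f0=np.mean(F,0); np.save('f0.npy',f0); print(l,f0,t)
o=r.observe();m=r.camera_model('wrist'); p,d=r.get_image('wrist'); cv2.imwrite('pics/w6.png',p)
p,d=r.get_image('side'); cv2.imwrite('pics/s6.png',cv2.resize(p[140:280,330:480],(600,560),interpolation=3))
E
```

```text
[ 0.00063559 -0.00076848  0.10524131] [-0.62029421 -0.06695578 -1.02224098] 18.6833
```

View pics/w6.png

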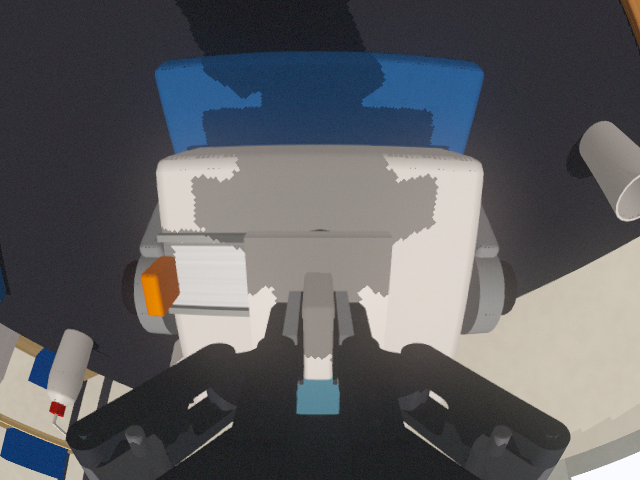

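View pics/s6.png

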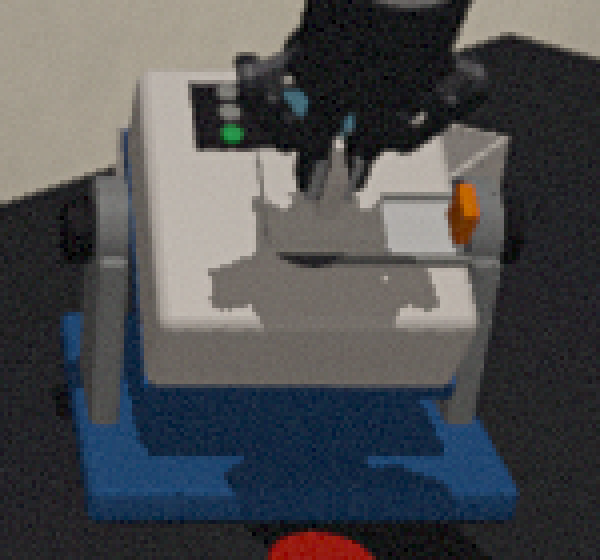

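The tile is square to the face and centred over the ring, and the tab is clear at (160,285). Lowering with force feedback.

```bash
python3 - <<'E'
from h import *
f0=np.load('f0.npy')
r.line_to(pp(0.0005,-.0008,.0945),RT,speed=.03); r.hold(.15)
z=.0945
while z>.084:
    z-=.0004
    r.line_to(pp(0.0005,-.0008,z),RT,speed=.008); 
    F=[]
    for _ in range(3): l,f,t=loc();F.append(f);r.hold(.02)
    f=np.mean(F,0)-f0; print(round(z,4),np.round(l,4),np.round(f,1),round(t,2))
    if f[2]>7 or t>36: break
r.hold(.5)
for _ in range(4): l,f,t=loc(); print(np.round(l,4),np.round(f-f0,1),t); r.hold(.1)
o=r.observe(); print(o['torque'],o['opening'])
E
```

```text
0.0941 [ 0.0005 -0.0008  0.0942] [ 0.1  0.6 -0.5] 19.73
0.0937 [ 0.0005 -0.0008  0.0937] [ 0.3  0.2 -0.5] 20.03
0.0933 [ 0.0005 -0.0008  0.0933] [0.2 0.1 0.1] 20.33
0.0929 [ 0.0005 -0.0008  0.0929] [ 0.2  0.  -0.3] 20.63
0.0925 [ 0.0005 -0.0008  0.0925] [-0.   0.4 -0.2] 20.93
0.0921 [ 0.0005 -0.0008  0.0921] [-0.5  0.   0.4] 21.23
0.0917 [ 0.0005 -0.0008  0.0917] [ 0.2  0.2 -0.4] 21.53
0.0913 [ 0.0004 -0.0008  0.0913] [-0.3  0.2  0.6] 21.83
0.0909 [ 0.0005 -0.0008  0.0909] [0.1 0.4 0.2] 22.13
0.0905 [ 0.0005 -0.0008  0.0905] [-0.1  0.2 -0.3] 22.43
0.0901 [ 0.0005 -0.0008  0.0901] [-0.2 -0.5  0.2] 22.73
0.0897 [ 0.0005 -0.0008  0.0897] [ 0.1  0.2 -0.5] 23.03
0.0893 [ 0.0005 -0.0008  0.0895] [-1.   0.   3.1] 23.33
0.0889 [ 0.0005 -0.0008  0.0894] [-2.3 -1.2  8.3] 23.63
[ 0.0005 -0.0008  0.0894] [-1.6 -0.4  9.1] 24.15
[ 0.0005 -0.0007  0.0894] [-2.3 -1.2  7.8] 24.25
[ 0.0005 -0.0008  0.0894] [-1.2 -0.6  9.7] 24.35
[ 0.0005 -0.0008  0.0894] [-2.1  0.2  9. ] 24.45
[ 0.40390397  0.80633541 -0.08233283] 0.010773809774926632
```

```bash
python3 - <<'E'
from h import *
o=r.observe();m=r.camera_model('wrist'); p,d=r.get_image('wrist'); cv2.imwrite('pics/w7.png',p)
X=wrist_cloud(d,m['K'],m['camera_from_world']);L=(X-PORT)@P;p=p.astype(int)
def fit(m,t):
    q=L[m];C,n,b=plane(q,tol=.001);n*=np.sign(n[2]);print(t,b.sum(),C.round(4),n.round(4),'deg',np.degrees(np.arccos(n[2])).round(2),q[b].min(0).round(4),q[b].max(0).round(4)); return n
g=(d>0)&(p.min(-1)>80)&(np.ptp(p,axis=-1)<40)
a=fit(g&(abs(L[...,2]-.0105)<.006)&(abs(L[...,:2]).max(-1)<.036),'back')
b=fit(g&(abs(L[...,2]+.008)<.005)&(abs(L[...,1])<.085)&(abs(L[...,1])>.036)&(L[...,0]>-.06)&(L[...,0]<.06)&((L[...,1]>0)|(abs(L[...,0])>.03)),'face')
print('angle',np.degrees(np.arccos(a@b)))
s=(p[...,2]>p[...,0]+70)&(d>0)&(abs(L[...,2]-.02)<.006)&(abs(L[...,0])<.03)&(L[...,1]>-.12);print('tab top y',np.percentile(L[s][:,1],[2,50,98]),s.sum())
p,d=r.get_image('side'); cv2.imwrite('pics/s7.png',cv2.resize(p[140:280,330:480],(600,560),interpolation=3))
E
```

```text
back 8739 [-0.0143 -0.0011  0.01  ] [ 9.e-04 -6.e-04  1.e+00] deg 0.06 [-0.0323 -0.0334  0.009 ] [0.0261 0.0313 0.011 ]
face 20196 [-0.0179  0.0238 -0.008 ] [-1.e-03  1.e-04  1.e+00] deg 0.06 [-0.06   -0.085  -0.0091] [ 0.0529  0.085  -0.007 ]
angle 0.11289523442266809
tab top y [-0.08793683 -0.08173051 -0.07856011] 1157
```

View pics/w7.png

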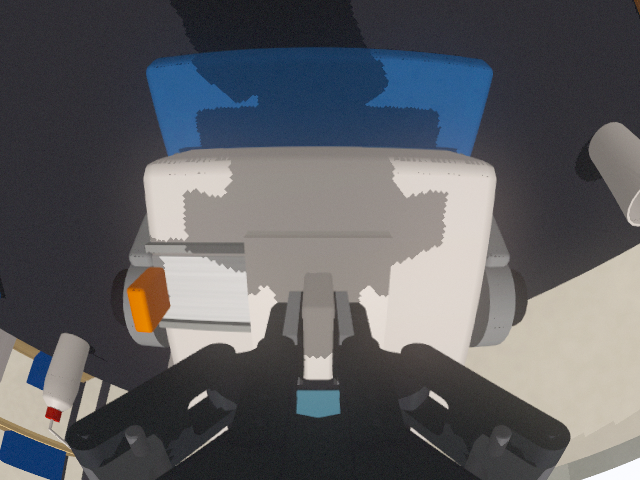

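View pics/s7.png

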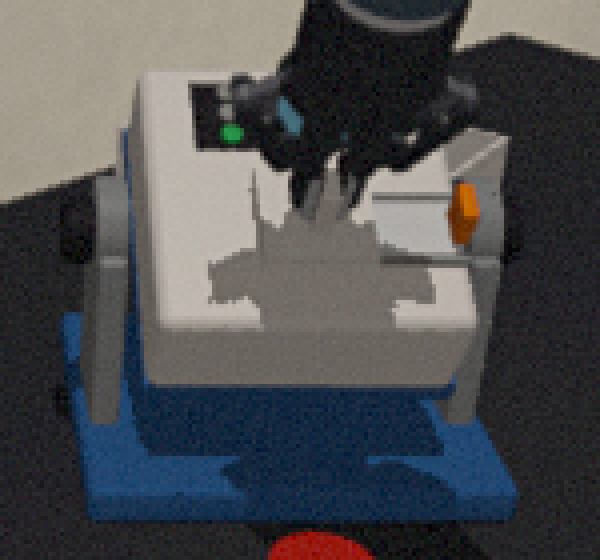

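The tile's back is parallel to the face to 0.1°, its face is level with the ring top, and it is centred to about 1 mm. The tab is still at the open stop. Handing in.

```bash
python3 - <<'E'
from h import *
f0=np.load('f0.npy'); r.hold(.3); l,f,t=loc(); print(l,f-f0,t,r.observe()['opening'])
r.close_job()
E
```

```text
[ 0.0005125  -0.00076403  0.08941401] [-1.53333858 -0.4237433   8.47452157] 24.95 0.010903085686296205
the job is handed in; nothing more can be done
```

The white calibration is set up and handed in at about 25 s. The arm is still holding the white tile flush on the port ring, with its 60 N grip unchanged.

- **Shutter:** I pushed the orange tab along the port's -y until the force rose to 9 N at the expected stop position. The port hole then showed dark, and the last picture still has the tab at the open stop.
- **White tile:** I took it from the case by its handle. The wrist picture after the lift shows the green and black tiles in their places.
- **Placing:** I tilted the tile to the measured slope of 0.515 rad (29.5°) and lowered it in 0.4 mm steps. It touched within 0.5 mm of the predicted height.

| Last check | Measured | Limit |
|---|---|---|
| Tile back against the meter face | 0.1° | 2.6° (0.045 rad) |
| Off centre | about 1 mm | 6.5 mm |
| Height against the ring top | within 1 mm (camera), pressed in contact | −2 to +1.5 mm |
| Steady push along the port normal | about 8.5 N | 1.5 to 35 N |

The head's face is where it was measured at the start, to within about 0.1°. There was also a small sideways force of about 1.5 N along the slope. No check failed, but I did not take a last position check of the beaker, vial and jar; the arm did not go near them.

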